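Change over the bushing tubes

TASK

Only one size of bushing should be open at a time: first close the blue tube's cap and press it firmly home, keeping the push on for a moment but gently enough not to break the tube; then flip the orange tube's cap open so that it stays leaning back past upright. Leave the white and black caps shut and everything else on the bench where it is.

Things in the scene. Friction and masses are not known exactly. Their poses are not given: they have to be found in the camera images.
- orange_tube: Clear tube, 25 mm in diameter, with an orange flip cap; starts shut. Four such tubes are fixed in the rack, alike but for the cap colour, rims about 100 mm high. Origin: centre of the mouth rim (top of the tube, underside of the shut cap); z up, x from the cap's lip towards its hinge (roughly towards the robot). The hinge axis lies along y, 18 mm to +x and 1 mm above the origin.
- blue_tube: The same tube with a blue cap, left open. Tube and cap break under a push of more than about 50 N. Origin: centre of the mouth rim (top of the tube, underside of the shut cap); z up, x from the cap's lip towards its hinge (roughly towards the robot). Hinge axis along y, 18 mm to +x, 1 mm above the origin.
- white_tube: The same tube with a white cap, shut; a bystander. Origin: centre of the mouth rim (top of the tube, underside of the shut cap); z up, x from the cap's lip towards its hinge (roughly towards the robot).
- black_tube: The same tube with a black cap, shut; a bystander. Origin: centre of the mouth rim (top of the tube, underside of the shut cap); z up, x from the cap's lip towards its hinge (roughly towards the robot).
- orange_cap (a joint): Orange cap's hinge, rad: 0 shut, 1.57 upright, 2.2 stop, leaning back to the tube's +x. Snap hinge with two rest places, 0 and 1.9: from shut it resists, most at 0.5 rad (0.14 N m: 6 N at the grip faces, 3 N at the lip), falls back if let go below 0.8 rad, may stick at 0.8 to 1.1, and beyond 1.1 springs open by itself to some 1.7 to 2.0 rad and stays.
- blue_cap (a joint): Blue cap's hinge, same build; starts at 1.75 to 2.1 rad. Closing it resists, most at 1.4 rad (0.14 N m, 3 N at the lip); below about 0.8 rad it falls to (it may stay up to 0.12 rad ajar), and its seal is home only after a firm straight push on the shut cap's top, forward of the hinge: more than 8 N (some 10 to 30 N), held for a moment. It then stays.
- white_cap (a joint): White cap's hinge, same build; shut (0), to stay shut.
- black_cap (a joint): Black cap's hinge, same build; shut (0), to stay shut.
- orange_lip (a point): Outer end of the orange cap's lip, mid-width; moves with the cap. When shut it lies 34 mm to the tube's -x and 7.5 mm above the rim. The lip is a tab 16 mm wide, 5 mm thick, overhanging the cap by 17 mm. The cap is a disc 33 mm in diameter, 12 mm high, with two flat grip faces 34 mm apart across the tube's y, 18 mm long, centred 4 mm to -x of the tube's axis.
- blue_lip (a point): Outer end of the blue cap's lip, mid-width; moves with the cap, which is the same as the orange one: 52 mm from the hinge axis to this point.
- rack: Light wooden rack, fixed, 80 mm (x) by 382 mm (y), deck 40 mm high, dark end strips 46 mm; origin at the centre of its underside. The four tubes stand at y = -140, -60, 20 and 100 mm in its frame, in any colour order, each turned a little.
- bushing: Brass bushing, 22 mm across, 16 mm high, on the rack deck at its +y end. Bystander, loose; leave it where it is.
- glue_bottle: White glue bottle with a red cap, 40 mm across, 100 mm high. Bystander, loose; leave it where it is.
- spirit_bottle: Green bottle with an orange cap, 72 mm across, 200 mm high. Bystander, loose; leave it where it is.
- gouge: Turning tool with a dark wooden handle, 240 mm long, lying on the bench. Bystander, loose; leave it where it is.
- sanding_block: Cork sanding block, 100 x 60 x 30 mm. Bystander, loose; leave it where it is.
- turned_foot: Small turned furniture foot, dark wood, 44 mm across, 85 mm high. Bystander, loose; leave it where it is.
- chuck_key: Steel T-shaped chuck key, 90 mm across the bar, lying on the bench. Bystander, loose; leave it where it is.

How it is judged:
By the outcome, as a careful person would: the job done as asked, in the order asked, and still so for the second after the job is handed in, with the robot touching nothing.
It also fails if it takes over 42 s, if anything falls off the work surface, if the arm or the gripper's body presses on something with over 40 N, if the wrist force passes 120 N, or if a joint passes its speed limit or range.

ROBOT

A 6-joint arm with a two-finger parallel gripper is mounted at the origin on the work surface. World frame = base frame: x ahead of the robot, y to its left, z up, the work surface at z = 0. Lengths are in mm, angles in degrees, forces in N, time in s.
With the tool pointing down it reaches from about 300 to 850 mm from the base axis. Payload 4.2 kg.
Tool frame: the origin (TCP) lies on the front face of the gripper's body, between the roots of the fingers; the fingertips stand 78 mm ahead of it and the grasp point (between the pads) lies 60 mm ahead of it; x points along the fingers, y is the direction in which the jaws open and shut, and the axes are right-handed (so a half turn about x gives the same grasp; the last joint's range is limited). The gripper opens to 91 mm and grips with 3 to 60 N. Pads are 32 mm wide; open, the fingers measure 118 mm over their backs; the gripper's body (76 mm by 178 mm) begins 60 mm behind the grasp point.
Start: joints at [68.067, 18.312, 89.639, -0, 72.044, -1.146], TCP at [204.064, 537.58, 292.276] pointing down, gripper open.
Joint ranges: [-177.97, 177.97], [-48.28, 115.42], [12.27, 149.76], [-77.06, 257.06], [2.81, 150.46], [-146.56, 146.56]. Speed limits (degrees/s): [147.25, 147.25, 180, 180, 180, 180].

INTERFACE

Orientations are given as [roll, pitch, yaw] about the fixed x, y, z axes, in that order (R = Rz(yaw) Ry(pitch) Rx(roll)).
In Python, from workcell import status, viewer, env gives the robot as it stands. The module is installed in compiled form; this text tells all that it offers.
- The arm moves only by the tool move_arm, never from a script. Its argument "moves" is a list of rows, each a list of 3 entries, a list of its own where there are three numbers: the shift along the tool's x, y, z in cm, then the turn about the tool's x in rad, then the gripper's target within -1 to 1 (fully open at 1, half-way at 0, shut at -1). A call has 1 to 20 rows; each row is the pose to reach, as a shift and turn from the pose commanded when the call began, along the tool's axes at that moment; what a row does not reach only later rows make up. A row lasts 1/8 s, in which the tool goes at most 62.5 mm and 10.7 degrees, less where a joint would pass 70% of its speed; a pose out of reach is approached as far as the arm can. A call with a gripper value outside its range is refused whole. The fingers move at their own pace and stop on an object; "force" is the grip in N (left out, the last holds). Time passes only in rows, so rows that repeat a pose let the fingers close. It gives the time, the measured TCP pose, the force and the opening at its end, in the units of the state.
- status.state(): the state, without advancing time (a new reading comes with each control period).
- viewer.grab_frame(name): name is "scene" or "side" or "wrist"; returns the picture (400x640x3 uint8, red, green, blue); there is no depth.
- viewer.get_calibration(name): a dict with "camera_matrix" (3x3 intrinsics, pixels), "eye" and "rotation" of the camera in the world. Camera axes: x right, y down, z forward; pixel columns grow to the right and rows downward; lengths in mm; the calibration is good to about 2 mm. A picture is of the moment at which its call begins: read the wrist's pose just before it. get_calibration takes no time and is no camera call; for the wrist camera it gives the pose at the moment of the call.
- env.job_done(): hands the job in, once; it reports no verdict.
The state is a dict: "time_s": time; "qpos": joint angles; "qvel": joint speeds; "effort": joint torques, N m; "ee_pos": TCP position; "ee_rot": TCP orientation; "force": force on the tool from outside, world axes, zero at the start; "torque": the same for the moment, N m; "gripper_width": finger opening in mm.
Only numpy, scipy, OpenCV 4.12 (cv2) and the standard library are available. Lean on these libraries where they do the work, as an engineer would, in place of code of your own. Each camera call takes 0.05 s, during which the arm holds its last target.

## Working session

There is one attempt and no reset: what is moved stays moved. The work goes in short steps, Python scripts to look and compute and a tool call to move; the robot and the scene stay as the last step left them, time stands still between calls to the robot, and variables do not carry over. Pictures are saved under pics/ and viewed, and the job is handed in when it is done.

Besides the shell and the picture viewer there is one more tool, called after "Emit:" as a command line: name --argument value ..., lists and objects as JSON in quotes. move_arm: Moves the arm, as the interface text tells. Its arguments: {"type":"object","properties":{"moves":{"type":"array","items":{"type":"array"}},"force":{"type":"number"}},"required":["moves"]}

```bash
mkdir -p pics; python3 - <<'E'
from workcell import status, viewer, env
import cv2, numpy as np
print(status.state())
for n in ("scene","side","wrist"):
    c=viewer.get_calibration(n); print(n,np.round(c["camera_matrix"],1).tolist(),np.round(c["eye"],1),np.round(c["rotation"],3).tolist())
    f=viewer.grab_frame(n); cv2.imwrite(f"pics/{n}0.png",cv2.cvtColor(f,cv2.COLOR_RGB2BGR))
E
```

```text
{'time_s': 0.0, 'qpos': array([ 6.80664853e+01,  1.83512603e+01,  8.97045199e+01, -1.31355614e-03,
        7.20434820e+01, -1.14681867e+00]), 'qvel': array([ 0.03005063, -0.01566656,  0.08080502, -0.02185955,  0.06177815,
       -0.0238432 ]), 'effort': array([-1.78559738e-03, -4.12461877e+01, -2.31970650e+01,  7.25733046e-02,
        4.58965043e-02, -1.16104393e-04]), 'ee_pos': array([203.94273976, 537.23954056, 291.43675534]), 'ee_rot': array([ -90.4259881,   89.9007299, -111.2122781]), 'force': array([ 0.03977024, -0.39707245, -0.78886457]), 'torque': array([-0.04735903,  0.01140561, -0.02684446]), 'gripper_width': 91.28279559765159}
scene [[376.3, 0.0, 316.8], [0.0, 376.3, 204.4], [0.0, 0.0, 1.0]] [1102.7 -426.2  667.7] [-126.627, -0.011, 51.345]
side [[438.4, 0.0, 324.8], [0.0, 438.4, 200.4], [0.0, 0.0, 1.0]] [ 336.  -798.1  761.2] [-128.378, -0.477, -12.339]
wrist [[355.3, 0.0, 322.4], [0.0, 355.3, 200.3], [0.0, 0.0, 1.0]] [134.1 563.7 383.4] [164.716, 0.067, 69.218]
```

View pics/scene0.png

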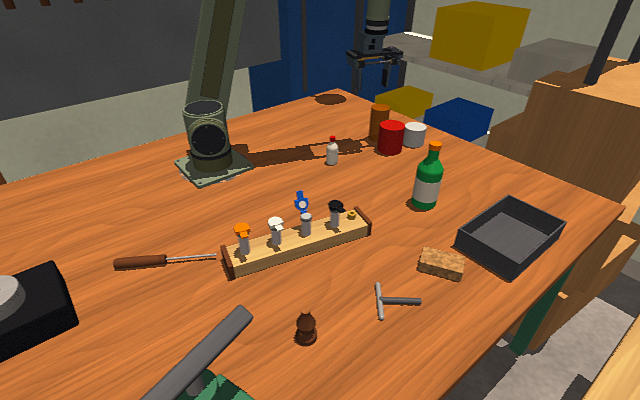

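View pics/side0.png

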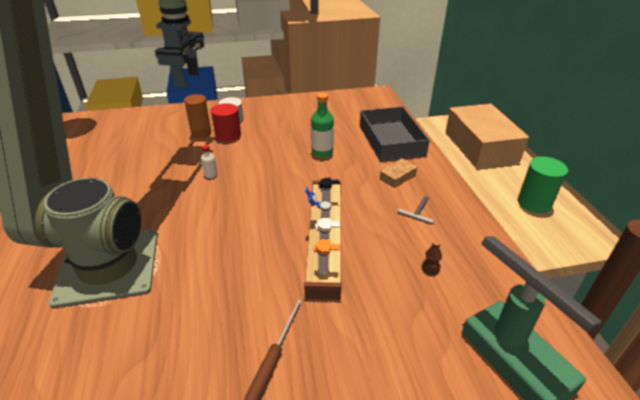

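View pics/wrist0.png

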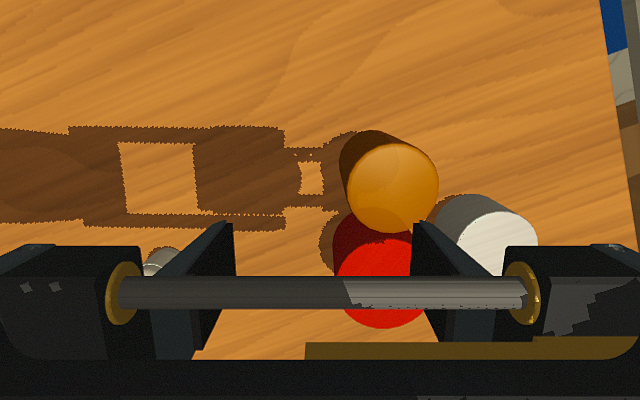

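```bash
cat > h.py <<'E'
import numpy as np, cv2
from scipy.spatial.transform import Rotation as R
from workcell import status, viewer
def cam(n):
    c=viewer.get_calibration(n); return np.array(c["camera_matrix"]),np.array(c["eye"]),R.from_euler("xyz",c["rotation"],degrees=True).as_matrix()
def ray(c,p):
    K,e,M=c; d=M@np.linalg.inv(K)@np.array([p[0],p[1],1.]); return e,d/np.linalg.norm(d)
def onz(c,p,z):
    e,d=ray(c,p); return e+d*(z-e[2])/d[2]
def tri(rs):
    A=np.zeros((3,3));b=np.zeros(3)
    for e,d in rs:
        P=np.eye(3)-np.outer(d,d);A+=P;b+=P@e
    x=np.linalg.solve(A,b); return x,[np.linalg.norm((np.eye(3)-np.outer(d,d))@(x-e)) for e,d in rs]
def proj(c,X):
    K,e,M=c; q=K@(M.T@(np.array(X,float)-e)); return q[:2]/q[2]
def toolR(): return R.from_euler("xyz",status.state()["ee_rot"],degrees=True).as_matrix()
E
python3 - <<'E'
from h import *
s=cam("scene");w=cam("side")
# caps approx: orange, white, blue, black
for n,a,b in [("orange",(242,230),(323,247)),("white",(275,223),(324,225)),("bluerim",(306,216),(325,206)),("bluecap",(301,203),(312,197)),("black",(336,206),(326,184)),("rackfl",(231,276),(308,296))]:
    x,r=tri([ray(s,a),ray(w,b)]);print(n,x.round(1),np.round(r,1),)
print(toolR().round(3))
T=toolR();c=cam("wrist");print(T.T@(c[1]-status.state()["ee_pos"]),(T.T@c[2]).round(3))
for n in("scene","side"):
    im=cv2.imread(f"pics/{n}0.png")
    x0,y0,w_,h_=(210,180,170,110) if n=="scene" else (285,165,80,140)
    k=4
    cv2.imwrite(f"pics/{n}0z.png",cv2.resize(im[y0:y0+h_,x0:x0+w_],None,fx=k,fy=k,interpolation=cv2.INTER_CUBIC))
E
```

```text
orange [ 480.6 -147.8  105.8] [1.5 1.5]
white [499.4 -70.6  98.2] [0.9 0.9]
bluerim [518.2   7.   90.9] [0.6 0.6]
bluecap [488.9  15.4 113.3] [2.2 2.2]
black [538.4  87.2  96.2] [0.5 0.5]
rackfl [ 448.8 -173.2  -36.7] [16.6 16.6]
[[-0.     0.355  0.935]
 [-0.001  0.935 -0.355]
 [-1.    -0.001  0.   ]]
[-91.84250261  -0.22364063 -74.64743115] [[-0.    -0.264  0.965]
 [ 1.    -0.     0.   ]
 [-0.     0.965  0.264]]
```

View pics/scene0z.png

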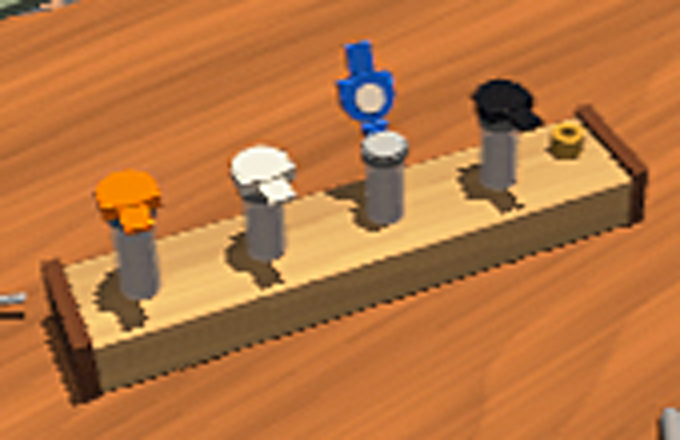

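View pics/side0z.png

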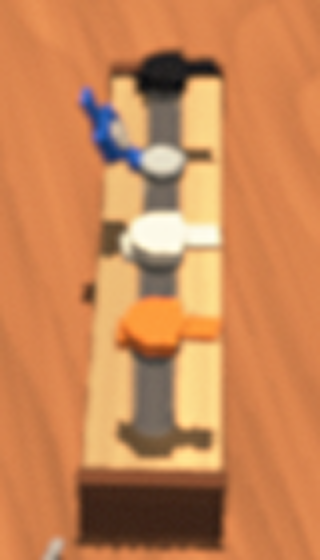

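Emit:
move_arm --moves '[[[0,-1.5,2],0,-1],[[0,-4.5,6],0,-1],[[0,-8,10.5],0,-1],[[0,-12,15.5],-0.02,-1],[[0,-16,21],-0.04,-1],[[0,-20,26],-0.06,-1],[[0,-24,31.5],-0.08,-1],[[0,-28,36.5],-0.1,-1],[[0,-32,42],-0.12,-1],[[0,-36,47],-0.12,-1],[[0,-39,51],-0.12,-1],[[0,-41,53.5],-0.12,-1],[[0,-42,55],-0.12,-1],[[0,-42,55],-0.12,-1],[[0,-42,55],-0.12,-1]]'

```text
time_s: 2.02
ee_pos: [568.3, -49.3, 292.2]
ee_rot: [156.2, 89.9, 142.3]
force: [0.3, -0.6, -0.0]
gripper_width: 0.5
```

```bash
python3 - <<'E'
from h import *
s=status.state();print(s["time_s"],s["ee_pos"],s["force"],np.abs(s["qvel"]).max(),s["gripper_width"]);print(toolR().round(3))
c=cam("wrist");f=viewer.grab_frame("wrist");import pickle;pickle.dump(c,open("w1.pkl","wb"));cv2.imwrite("pics/w1.png",f[...,::-1])
E
```

```text
2.025 [568.25914012 -49.25404997 292.24332465] [ 0.26112746 -0.59851875 -0.0164985 ] 0.7226978696368791 0.48559448552237794
[[-0.001  0.24   0.971]
 [ 0.001  0.971 -0.24 ]
 [-1.     0.    -0.001]]
```

View pics/w1.png

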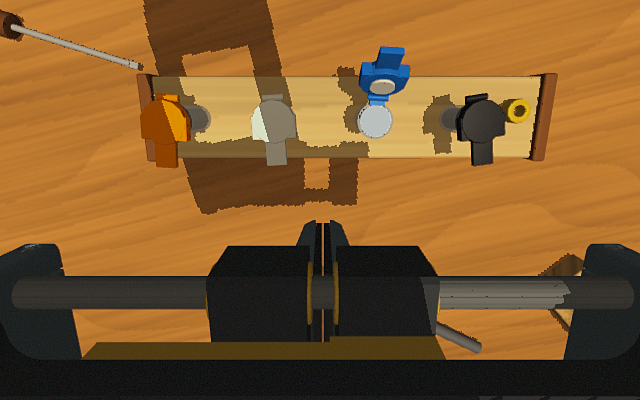

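```bash
python3 - <<'E'
import cv2
im=cv2.imread("pics/w1.png")
for n,x0,y0,w,h in[("a",130,80,110,95),("b",340,35,100,120)]:
    cv2.imwrite(f"pics/w1{n}.png",cv2.resize(im[y0:y0+h,x0:x0+w],None,fx=5,fy=5,interpolation=cv2.INTER_CUBIC))
E
```

```text
(no output)
```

View pics/w1a.png

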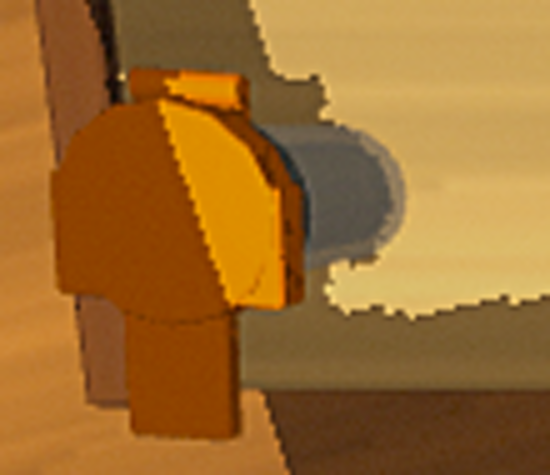

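View pics/w1b.png

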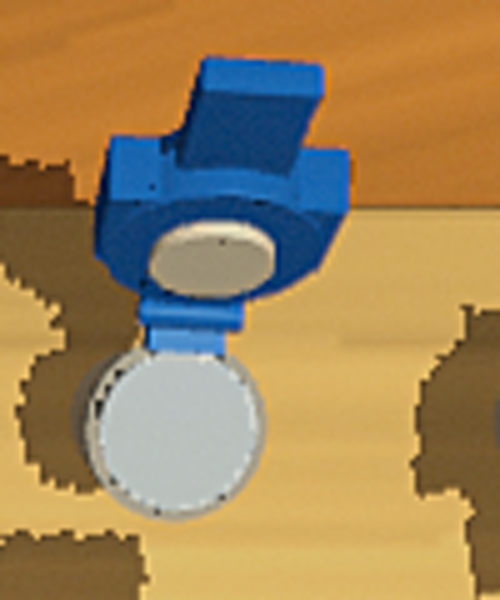

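```bash
python3 - <<'E'
from h import *
import pickle
c=pickle.load(open("w1.pkl","rb"))
def p(o,z,x0,y0): return onz(c,(x0+o[0]/5,y0+o[1]/5),z)
A=lambda o,z:p(o,z,130,80)
B=lambda o,z:p(o,z,340,35)
rim=B((175,430),100);h=B((191,313),104);lip=B((264,78),148)
print("blue rim",rim.round(1),"hinge",h.round(1),np.hypot(*(h-rim)[:2]),"lip",lip.round(1),np.hypot(*(lip-h)[:2]))
for q in(h,lip):print(np.degrees(np.arctan2(*(q-rim)[1::-1])))
for z in(150,145,140):
    a,b=B((205,60),z),B((323,68),z);print("lipw",z,np.linalg.norm(a-b),"axis yaw(+x)",np.degrees(np.arctan2(*(b-a)[1::-1]))+90)
lipo=A((185,435),110);ho=A((188,92),104)
d=(ho-lipo)[:2];print("orange lip",lipo.round(1),"hinge",ho.round(1),np.hypot(*d),np.degrees(np.arctan2(d[1],d[0])))
u=d/np.hypot(*d);print("origin from lip",(lipo[:2]+34*u).round(1),"from hinge",(ho[:2]-18*u).round(1))
g=[A(q,112) for q in((52,170),(57,290),(278,190),(287,305))];print(np.round(g,1),np.mean(g,0), "w",np.linalg.norm(np.mean(g[:2],0)-np.mean(g[2:],0)))
for a,b in((0,1),(2,3)): print(np.degrees(np.arctan2(*(g[a]-g[b])[1::-1])))
a,b=A((131,435),110),A((240,438),110);print("lipw",np.linalg.norm(a-b),np.degrees(np.arctan2(*(b-a)[1::-1]))+90)
rk=[onz(c,q,46) for q in((138,75),(556,74),(543,160))];print(np.round(rk,1))
T=toolR();P=status.state()["ee_pos"]
for n,q in(("blue",rim),("blip",lip),("olip",lipo)):print(n,(T.T@(q-P)).round(1))
E
```

```text
blue rim [518.5   5.4 100. ] hinge [501.8  10.7 104. ] 17.548370426170802 lip [475.6  18.4 148. ] 27.253939948651276
162.32888096826602
163.12721602553887
lipw 150 14.515459513035825 axis yaw(+x) 162.56696786567176
lipw 145 14.82535556882781 axis yaw(+x) 162.5669678656718
lipw 140 15.13525162461982 axis yaw(+x) 162.56696786567164
orange lip [ 513.2 -160.4  110. ] hinge [ 464.1 -144.3  104. ] 51.635665914994036 161.87982360563305
origin from lip [ 480.9 -149.8] from hinge [ 481.2 -149.9]
[[ 470.7 -164.7  112. ]
 [ 487.5 -170.5  112. ]
 [ 481.5 -133.   112. ]
 [ 497.9 -137.4  112. ]] [ 484.40701121 -151.40874505  112.        ] w 34.07124042003565
160.91132796558313
164.95321368220627
lipw 16.94434371121925 164.53872794493776
[[ 432.1 -186.4   46. ]
 [ 521.3  179.    46. ]
 [ 597.1  161.3   46. ]]
blue [192.5  40.9 -61.3]
blip [ 144.5   43.3 -106.1]
olip [ 182.4 -121.4  -26.8]
```

Emit:
move_arm --moves '[[[0,1,-3],0.02,-1],[[0,2.3,-7],0.04,-1],[[0,3.6,-11],0.06,-1],[[0,4.65,-14.6],0.06,-1],[[2,4.65,-14.6],0.06,-1],[[5,4.65,-14.6],0.06,-1],[[7.5,4.65,-14.6],0.06,-1],[[8.3,4.65,-14.6],0.06,-1],[[8.3,4.65,-14.6],0.06,-1]]'

```text
time_s: 3.2
ee_pos: [438.4, 30.5, 209.5]
ee_rot: [136.9, 90.0, 119.6]
force: [-0.2, -0.0, 0.2]
gripper_width: 0.3
```

```bash
cat > look.py <<'E'
import sys
from h import *
n=sys.argv[1];tag=sys.argv[2];b=[int(x) for x in sys.argv[3:7]]
s=status.state();T=toolR()
print(s["time_s"],s["ee_pos"].round(1),s["force"].round(1),s["gripper_width"]);print(T.round(3).tolist())
for nm,o in(("blue",(518.5,5.4,100)),("orange",(481,-150,100))):print(nm,"in tool from TCP",(T.T@(np.array(o)-s["ee_pos"])).round(1))
f=viewer.grab_frame(n)[...,::-1]
cv2.imwrite(f"pics/{tag}_full.png",f)
f=f[b[1]:b[3],b[0]:b[2]];k=min(800/f.shape[1],600/f.shape[0]);cv2.imwrite(f"pics/{tag}.png",cv2.resize(f,None,fx=k,fy=k,interpolation=cv2.INTER_CUBIC))
E
python3 look.py side b1 260 120 400 240
```

```text
3.2 [438.4  30.5 209.5] [-0.2 -0.   0.2] 0.33034045266355055
[[-0.0, 0.297, 0.955], [0.0, 0.955, -0.297], [-1.0, 0.0, -0.0]]
blue in tool from TCP [109.4  -0.2  83.9]
orange in tool from TCP [ 109.4 -159.7   94.3]
```

View pics/b1.png

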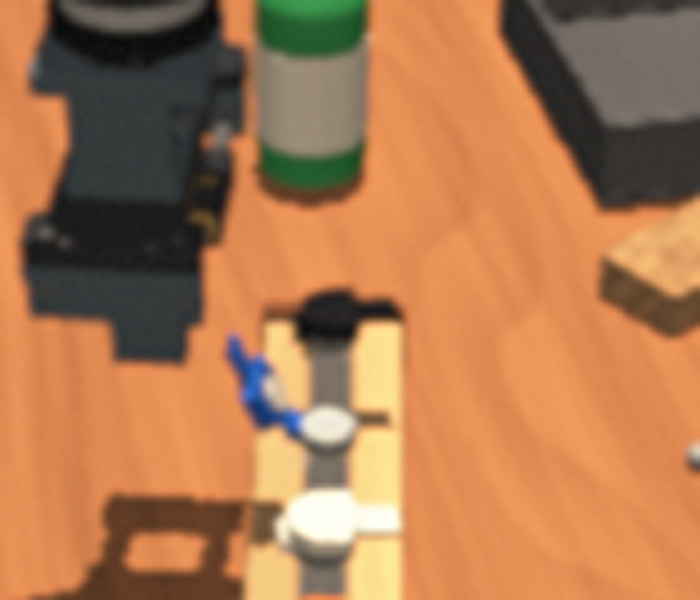

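Emit:
move_arm --moves '[[[0,0,1],0,-1],[[0,0,1.7],0,-1],[[0,0,2.4],0,-1],[[0,0,3],0,-1],[[0,0,3.6],0,-1],[[0,0,4.2],0,-1],[[0,0,4.8],0,-1],[[0,0,5.4],0,-1],[[0,0,6],0,-1],[[0,0,6.6],0,-1],[[0,0,7.2],0,-1],[[0,0,7.8],0,-1],[[0,0,8.4],0,-1],[[0,0,8.8],0,-1],[[0,0,8.8],0,-1]]'

```text
time_s: 5.12
ee_pos: [522.9, 3.6, 209.2]
ee_rot: [53.4, 90.0, 36.1]
force: [0.1, -0.1, 0.2]
gripper_width: 0.2
```

```bash
python3 look.py side b2 260 120 400 240; python3 look.py scene b3 210 130 390 290
```

```text
5.125 [522.9   3.6 209.2] [ 0.1 -0.1  0.2] 0.18548148202309792
[[0.0, 0.298, 0.954], [0.0, 0.954, -0.298], [-1.0, 0.0, 0.0]]
blue in tool from TCP [109.2   0.4  -4.8]
orange in tool from TCP [ 109.2 -159.2    5.8]
5.175 [522.7   3.7 209.2] [-0.3 -0.6 -0.9] 0.5353233174641666
[[-0.0, 0.298, 0.954], [0.0, 0.954, -0.298], [-1.0, 0.0, -0.0]]
blue in tool from TCP [109.2   0.4  -4.5]
orange in tool from TCP [ 109.2 -159.1    6.1]
```

View pics/b2.png

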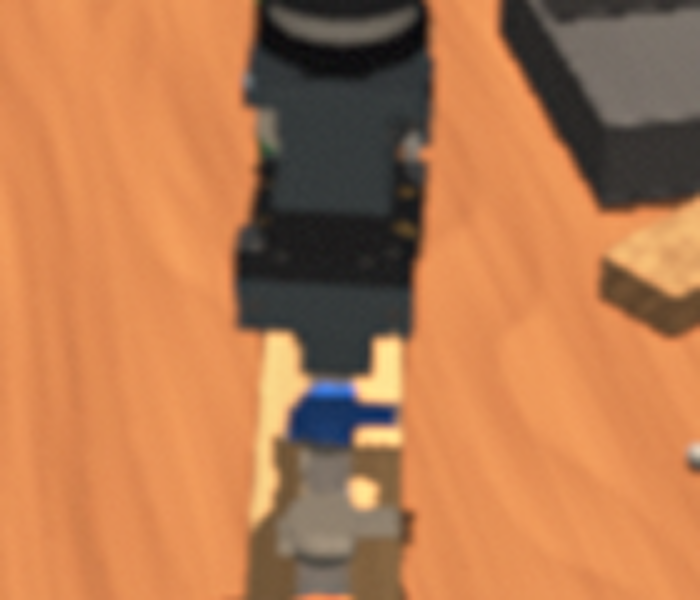

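View pics/b3.png

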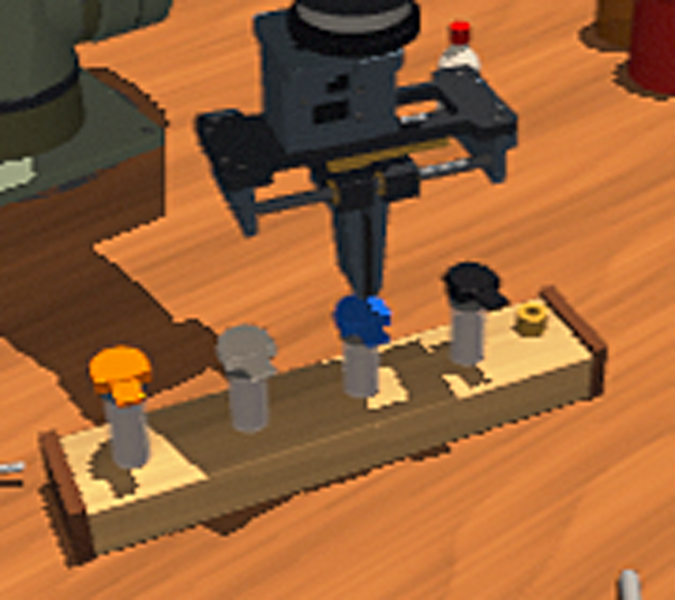

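Emit:
move_arm --moves '[[[0.6,0,0],0,-1],[[1.2,0,0],0,-1],[[1.6,0,0],0,-1],[[1.8,0,0],0,-1],[[1.9,0,0],0,-1],[[2.0,0,0],0,-1],[[2.0,0,0],0,-1]]'

```text
time_s: 6.1
ee_pos: [522.7, 3.7, 189.3]
ee_rot: [51.0, 90.0, 33.7]
force: [0.5, -0.1, 0.2]
gripper_width: 0.6
```

Emit:
move_arm --moves '[[[0.05,0,0],0,-1],[[0.1,0,0],0,-1],[[0.1,0,0],0,-1]]'

```text
time_s: 6.48
ee_pos: [522.7, 3.7, 188.2]
ee_rot: [100.4, 90.0, 83.1]
force: [-1.3, 1.0, -0.3]
gripper_width: 0.3
```

Emit:
move_arm --moves '[[[0.05,0,0],0,-1],[[0.1,0,0],0,-1],[[0.1,0,0],0,-1]]'

```text
time_s: 6.85
ee_pos: [522.7, 3.7, 187.2]
ee_rot: [157.5, 90.0, 140.2]
force: [0.9, 0.0, -0.1]
gripper_width: 0.5
```

```bash
python3 look.py side b4 260 120 400 240; python3 look.py scene b5 270 160 350 240
```

```text
6.85 [522.7   3.7 187.2] [ 0.9  0.  -0.1] 0.4701512418635695
[[-0.0, 0.298, 0.955], [0.0, 0.955, -0.298], [-1.0, 0.0, -0.0]]
blue in tool from TCP [87.2  0.3 -4.5]
orange in tool from TCP [  87.2 -159.2    6.1]
6.9 [522.7   3.7 187.2] [0.3 0.9 1. ] 0.5320393968739778
[[-0.0, 0.298, 0.954], [0.0, 0.954, -0.298], [-1.0, 0.0, -0.0]]
blue in tool from TCP [87.2  0.4 -4.5]
orange in tool from TCP [  87.2 -159.2    6.1]
```

View pics/b5.png

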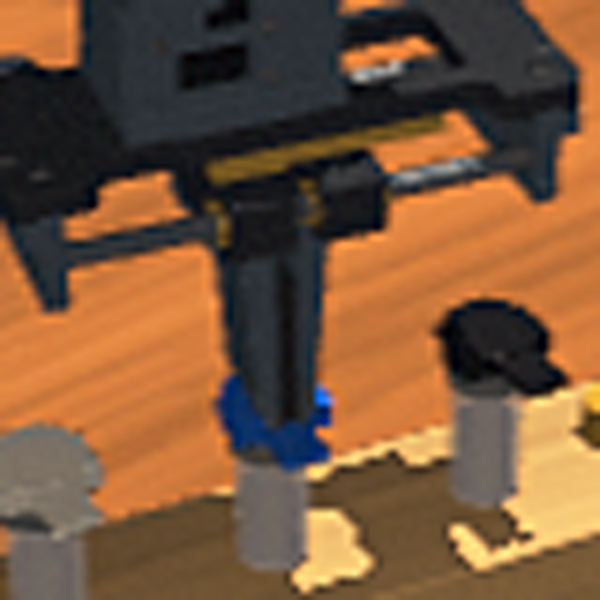

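View pics/b4.png

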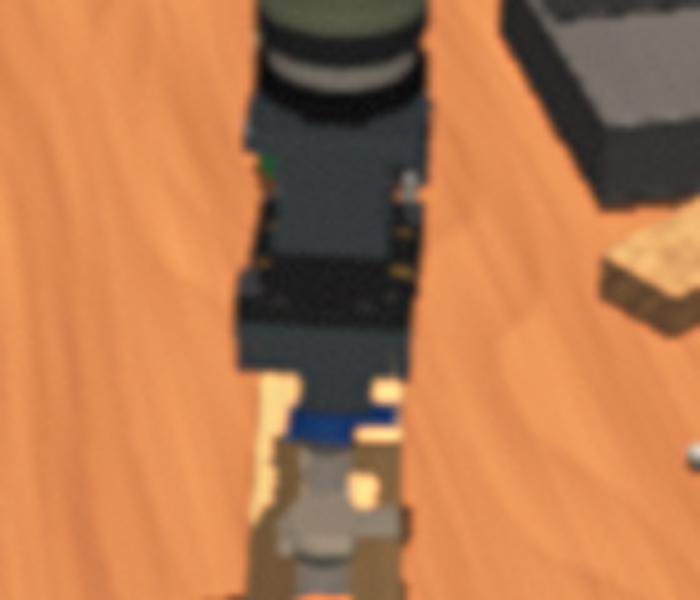

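Emit:
move_arm --moves '[[[0.05,0,0],0,-1],[[0.1,0,0],0,-1],[[0.1,0,0],0,-1]]'

```text
time_s: 7.32
ee_pos: [522.7, 3.7, 186.2]
ee_rot: [49.5, 90.0, 32.2]
force: [1.0, 0.1, 0.4]
gripper_width: 0.6
```

Emit:
move_arm --moves '[[[0.05,0,0],0,-1],[[0.1,0,0],0,-1],[[0.1,0,0],0,-1]]'

```text
time_s: 7.7
ee_pos: [522.8, 3.7, 186.0]
ee_rot: [21.4, 90.0, 4.1]
force: [-0.3, -0.9, 6.6]
gripper_width: 0.6
```

Emit:
move_arm --moves '[[[0.05,0,0],0,-1],[[0.1,0,0],0,-1],[[0.1,0,0],0,-1]]'

```text
time_s: 8.07
ee_pos: [522.8, 3.7, 185.9]
ee_rot: [18.0, 89.9, 0.6]
force: [-3.7, 0.8, 10.7]
gripper_width: 0.1
```

Emit:
move_arm --moves '[[[0.05,0,0],0,-1],[[0.1,0,0],0,-1],[[0.15,0,0],0,-1],[[0.15,0,0],0,-1],[[0.15,0,0],0,-1],[[0.15,0,0],0,-1]]'

```text
time_s: 8.82
ee_pos: [522.8, 3.7, 185.8]
ee_rot: [16.6, 89.9, -0.7]
force: [-5.1, 0.9, 19.7]
gripper_width: 0.4
```

Emit:
move_arm --moves '[[[0.03,0,0],0,-1],[[0.03,0,0],0,-1],[[0.03,0,0],0,-1],[[0.03,0,0],0,-1],[[0.03,0,0],0,-1],[[0.03,0,0],0,-1],[[0.03,0,0],0,-1],[[0.03,0,0],0,-1]]'

```text
time_s: 9.82
ee_pos: [522.7, 3.7, 185.8]
ee_rot: [16.8, 89.9, -0.6]
force: [-5.3, -0.6, 21.6]
gripper_width: 0.5
```

Emit:
move_arm --moves '[[[-0.3,0,0],0,-1],[[-1.5,0,0],0,-1],[[-4,0,0],0,-1],[[-7,0,0],0,0.15],[[-8.4,-3,1.5],0,0.15],[[-8.4,-7,3],0,0.15],[[-8.4,-11,4.5],0,0.15],[[-8.4,-14,6],0,0.15],[[-8.4,-15.9,6.6],0,0.15],[[-8.4,-15.9,6.6],0,0.15],[[-8.4,-15.9,6.6],0,0.15]]'

```text
time_s: 11.2
ee_pos: [538.1, -166.7, 266.4]
ee_rot: [131.1, 89.9, 113.8]
force: [-1.2, 0.2, 0.1]
gripper_width: 52.6
```

```bash
python3 - <<'E'
from h import *
import pickle
pickle.dump(cam("wrist"),open("w2.pkl","wb"))
E
python3 look.py wrist o1 260 60 400 165; python3 look.py scene o2 210 160 390 290
```

```text
11.2 [ 538.1 -166.7  266.4] [-1.2  0.2  0.1] 52.576191289491405
[[-0.0, 0.298, 0.955], [0.001, 0.955, -0.298], [-1.0, 0.001, -0.001]]
blue in tool from TCP [166.6 158.4 -69.8]
orange in tool from TCP [166.4  -1.1 -59.3]
11.25 [ 538.1 -166.6  266.4] [ 0.1  0.4 -0.6] 52.70453049641275
[[-0.0, 0.297, 0.955], [0.001, 0.955, -0.297], [-1.0, 0.001, -0.001]]
blue in tool from TCP [166.6 158.3 -69.8]
orange in tool from TCP [166.5  -1.2 -59.4]
```

View pics/o1_full.png

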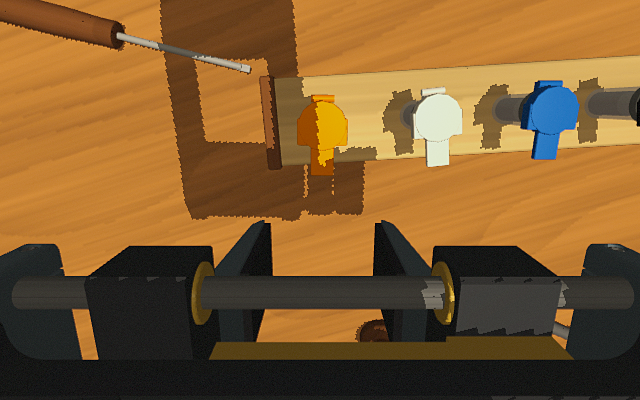

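View pics/o1.png

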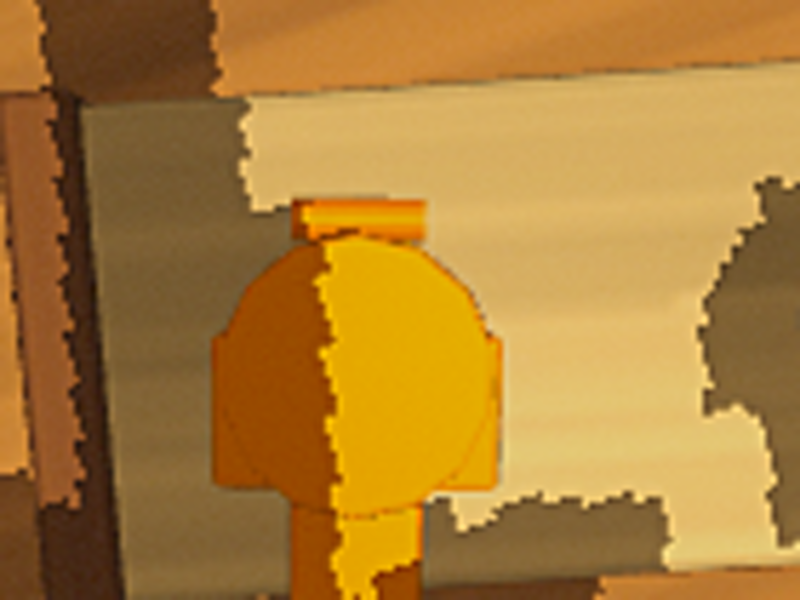

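View pics/o2.png

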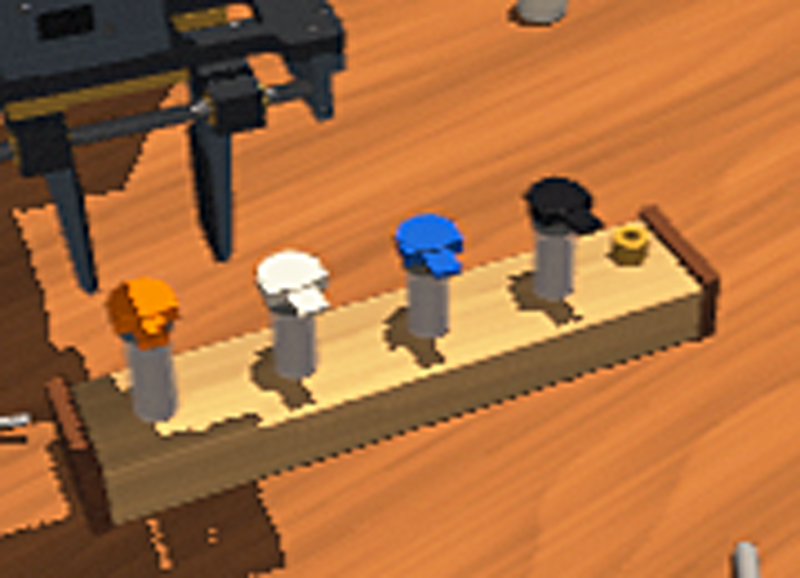

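```bash
python3 - <<'E'
from h import *
import pickle
c=pickle.load(open("w2.pkl","rb"));T=toolR();P=status.state()["ee_pos"]
k=800/140
A=lambda o,z:T.T@(onz(c,(260+o[0]/k,60+o[1]/k),z)-P)
for z in(108,112):
  for n,o in(("disc",(358,377)),("gl",(213,340)),("gl2",(213,487)),("gr",(500,340)),("gr2",(500,490)),("hinge",(362,215))):print(z,n,A(o,z if n!="hinge" else z-7).round(1))
print(k)
im=cv2.imread("pics/o1_full.png")
cv2.imwrite("pics/o1z.png",cv2.resize(im[60:190,500:610],None,fx=4.5,fy=4.5,interpolation=cv2.INTER_CUBIC))
E
```

```text
108 disc [158.5  -0.  -59.6]
108 gl [158.5 -17.5 -64. ]
108 gl2 [158.5 -17.8 -46.4]
108 gr [158.5  17.  -63.9]
108 gr2 [158.5  17.4 -46. ]
108 hinge [165.5   0.5 -78.5]
112 disc [154.5  -0.  -59.8]
112 gl [154.5 -17.2 -64.1]
112 gl2 [154.5 -17.5 -46.8]
112 gr [154.5  16.8 -64.1]
112 gr2 [154.5  17.1 -46.4]
112 hinge [161.5   0.5 -78.4]
5.714285714285714
```

View pics/o1z.png

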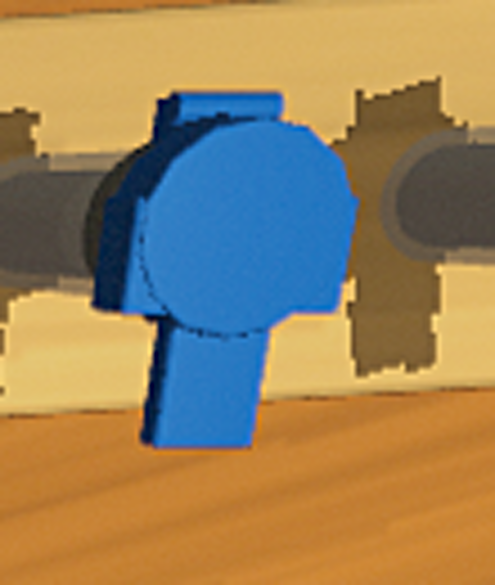

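Emit:
move_arm --force 25 --moves '[[[0,0,-2.5],0,0.15],[[0,0,-5.5],0,0.15],[[2,0,-5.5],0,0.15],[[5,0,-5.5],0,0.15],[[8,0,-5.5],0,0.15],[[9.5,0,-5.5],0,0.15],[[10.4,0,-5.5],0,0.15],[[10.4,0,-5.5],0,0.15],[[10.4,0,-5.5],0,-1],[[10.4,0,-5.5],0,-1],[[10.4,0,-5.5],0,-1],[[10.4,0,-5.5],0,-1],[[10.4,0,-5.5],0,-1]]'

```text
time_s: 12.92
ee_pos: [486.3, -151.1, 163.1]
ee_rot: [30.8, 89.9, 13.5]
force: [1.3, 3.7, 6.7]
gripper_width: 33.8
```

```bash
python3 look.py scene o3 210 160 390 290
```

```text
12.925 [ 486.3 -151.1  163.1] [1.3 3.7 6.7] 33.78837627085667
[[0.002, 0.299, 0.954], [0.0, 0.954, -0.299], [-1.0, 0.001, 0.002]]
blue in tool from TCP [ 63.2 158.9 -16.1]
orange in tool from TCP [63.1 -0.6 -5.5]
```

View pics/o3.png

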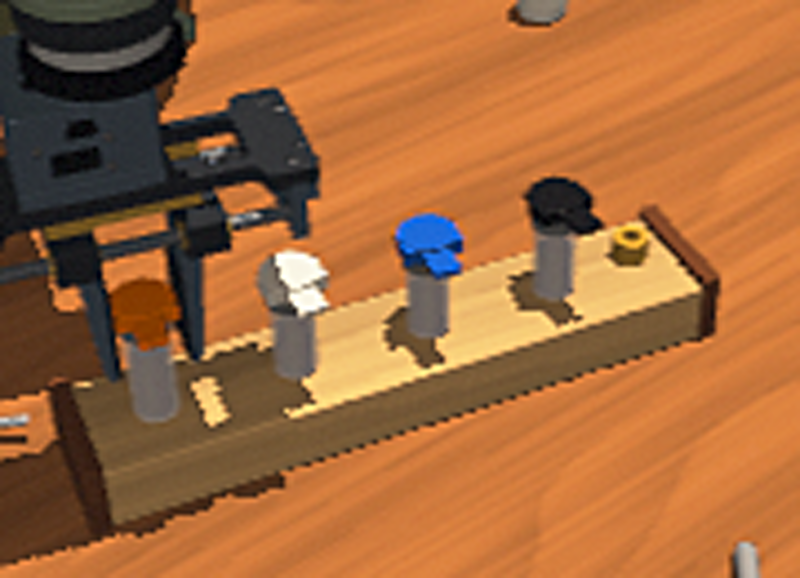

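Emit:
move_arm --force 25 --moves '[[[-0.22,0,-0.06],0,-1],[[-0.45,0,-0.15],0,-1],[[-0.65,0,-0.26],0,-1],[[-0.85,0,-0.38],0,-1],[[-1.03,0,-0.53],0,-1],[[-1.2,0,-0.69],0,-1],[[-1.2,0,-0.69],0,-1]]'

```text
time_s: 13.85
ee_pos: [481.3, -149.5, 173.6]
ee_rot: [13.5, 89.7, -3.9]
force: [8.0, 2.4, -8.0]
gripper_width: 33.7
```

```bash
python3 look.py scene o4 210 160 390 290; python3 look.py side o5 260 170 380 300
```

```text
13.85 [ 481.3 -149.5  173.6] [ 8.   2.4 -8. ] 33.66410886713993
[[0.005, 0.299, 0.954], [-0.0, 0.954, -0.299], [-1.0, 0.001, 0.005]]
blue in tool from TCP [ 73.8 158.8 -11.2]
orange in tool from TCP [73.6 -0.7 -0.5]
13.9 [ 481.3 -149.4  173.7] [ 8.8  3.3 -8.5] 33.630540274289864
[[0.005, 0.299, 0.954], [-0.0, 0.954, -0.299], [-1.0, 0.001, 0.005]]
blue in tool from TCP [ 73.8 158.8 -11.1]
orange in tool from TCP [73.7 -0.7 -0.5]
```

View pics/o4.png

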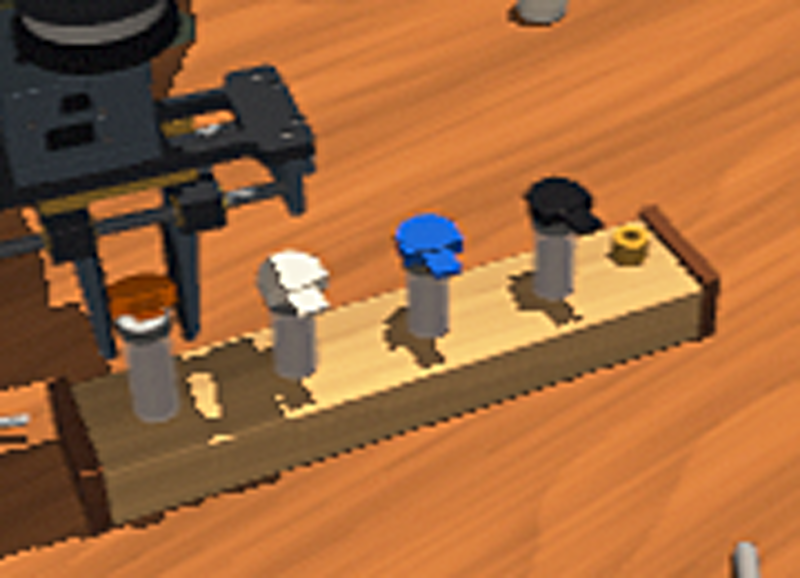

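View pics/o5.png

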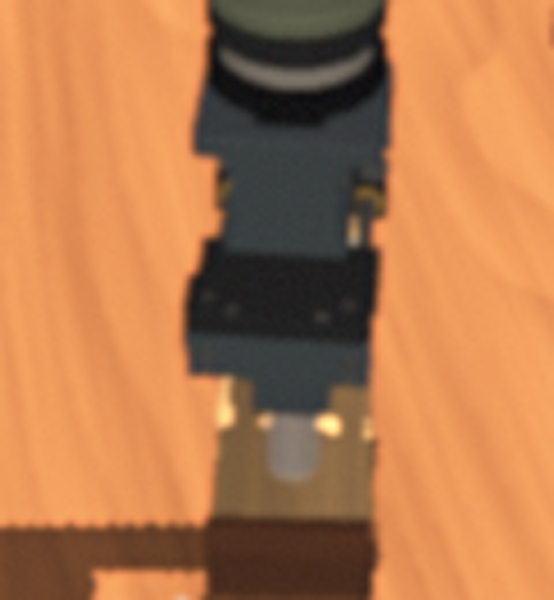

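Emit:
move_arm --force 25 --moves '[[[-0.16,0,-0.18],0,-1],[[-0.3,0,-0.37],0,-1],[[-0.41,0,-0.57],0,-1],[[-0.5,0,-0.79],0,-1],[[-0.57,0,-1.0],0,-1],[[-0.62,0,-1.24],0,-1],[[-0.65,0,-1.5],0,-1],[[-0.65,0,-1.75],0,-1],[[-0.62,0,-2.0],0,-1],[[-0.6,0,-2.2],0,-1],[[-0.6,0,-2.2],0,-1]]'

```text
time_s: 15.32
ee_pos: [467.2, -145.0, 184.2]
ee_rot: [2.9, 88.5, -14.5]
force: [16.9, -0.0, 3.4]
gripper_width: 33.8
```

```bash
python3 look.py scene o6 210 160 390 290
```

```text
15.325 [ 467.2 -145.   184.2] [16.9 -0.   3.4] 33.79348808904911
[[0.025, 0.299, 0.954], [-0.006, 0.954, -0.299], [-1.0, 0.001, 0.026]]
blue in tool from TCP [ 84.5 158.8   1.8]
orange in tool from TCP [84.5 -0.8 12.5]
```

View pics/o6.png

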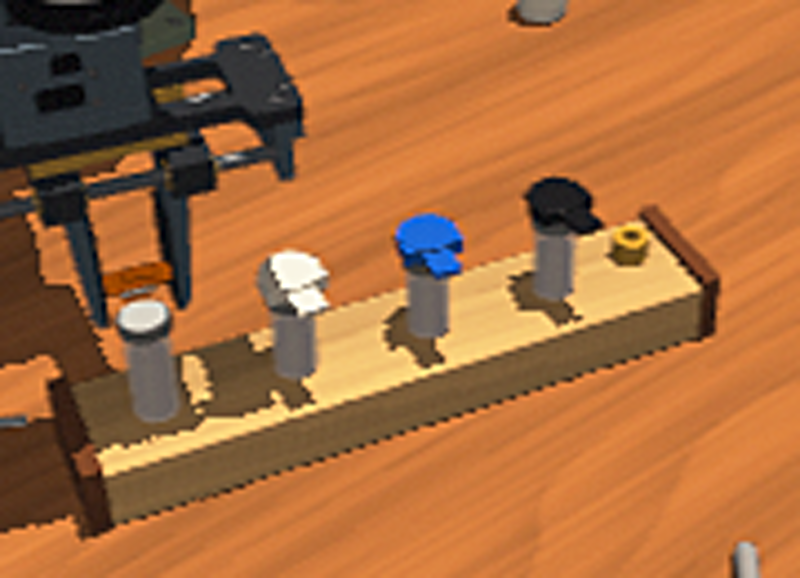

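```bash
python3 - <<'E'
import cv2
im=cv2.imread("pics/o6_full.png");cv2.imwrite("pics/o6z.png",cv2.resize(im[205:245,220:270],None,fx=12,fy=12,interpolation=cv2.INTER_CUBIC))
E
python3 look.py side o7 280 200 360 280; python3 look.py wrist o8 0 0 640 400
```

```text
15.375 [ 467.2 -145.   184.2] [17.   0.1  4.2] 33.5016343929356
[[0.025, 0.299, 0.954], [-0.006, 0.954, -0.299], [-1.0, 0.001, 0.026]]
blue in tool from TCP [ 84.5 158.8   1.8]
orange in tool from TCP [84.5 -0.7 12.5]
15.425 [ 467.2 -145.   184.2] [18.1 -0.6  4. ] 33.65896184138692
[[0.025, 0.299, 0.954], [-0.006, 0.954, -0.299], [-1.0, 0.001, 0.026]]
blue in tool from TCP [ 84.5 158.8   1.8]
orange in tool from TCP [84.5 -0.7 12.5]
```

View pics/o6z.png

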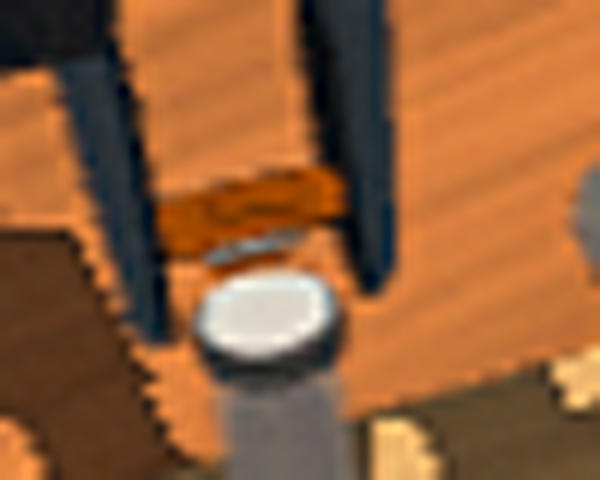

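View pics/o7.png

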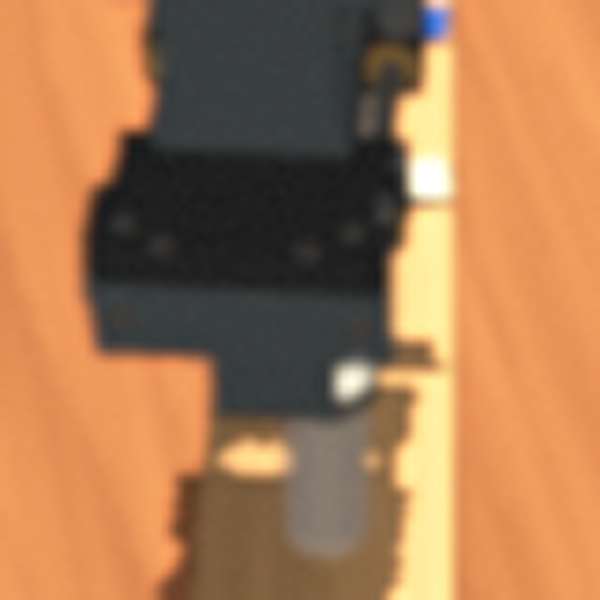

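View pics/o8.png

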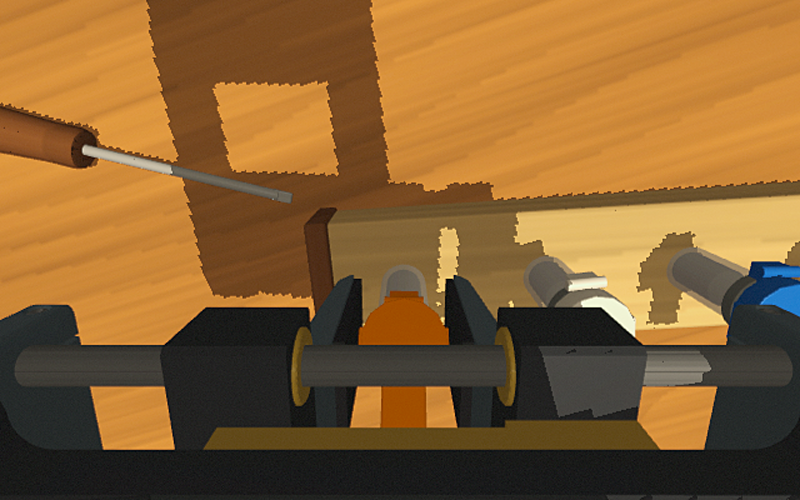

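Emit:
move_arm --force 25 --moves '[[[-0.1,0,-0.2],0,-1],[[-0.2,0,-0.4],0,-1],[[-0.3,0,-0.6],0,-1],[[-0.3,0,-0.6],0,-1]]'

```text
time_s: 15.98
ee_pos: [458.9, -142.4, 186.4]
ee_rot: [4.1, 88.9, -13.2]
force: [12.9, 1.9, 4.8]
gripper_width: 33.8
```

```bash
python3 look.py scene o9 220 205 270 245
```

```text
15.975 [ 458.9 -142.4  186.4] [12.9  1.9  4.8] 33.78914062542799
[[0.018, 0.299, 0.954], [-0.004, 0.954, -0.299], [-1.0, 0.001, 0.019]]
blue in tool from TCP [ 86.9 158.7  11.1]
orange in tool from TCP [86.8 -0.8 21.8]
```

View pics/o9.png

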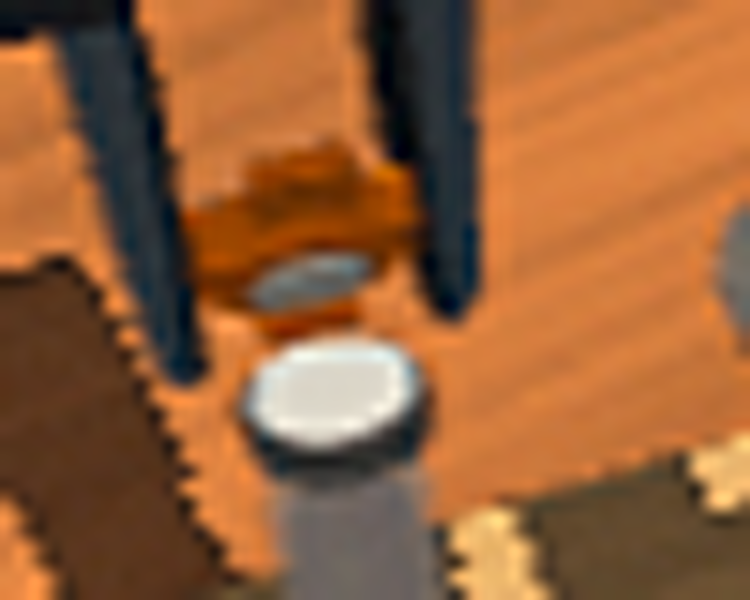

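Emit:
move_arm --force 25 --moves '[[[0,0,-0.25],0,-1],[[0,0,-0.5],0,-1],[[0,0,-0.75],0,-1],[[0,0,-1.0],0,-1],[[0,0,-1.0],0,-1]]'

```text
time_s: 16.65
ee_pos: [445.5, -138.1, 185.0]
ee_rot: [10.3, 89.5, -7.0]
force: [5.6, 4.6, 6.5]
gripper_width: 33.4
```

```bash
python3 look.py scene o10 220 205 270 245
```

```text
16.65 [ 445.5 -138.1  185. ] [5.6 4.6 6.5] 33.40964068935395
[[0.008, 0.299, 0.954], [-0.001, 0.954, -0.299], [-1.0, 0.001, 0.008]]
blue in tool from TCP [ 85.5 158.7  26.1]
orange in tool from TCP [85.3 -0.8 36.7]
```

View pics/o10.png

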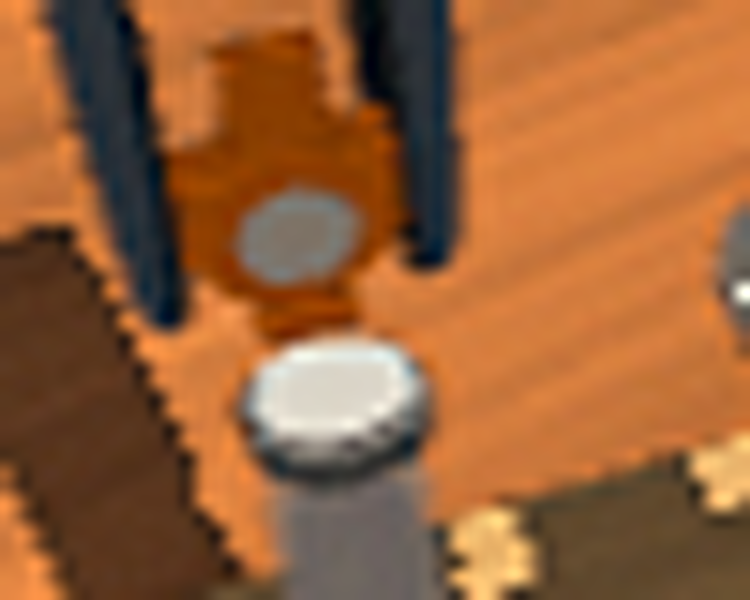

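Emit:
move_arm --moves '[[[0,0,0],0,0],[[0,0,0],0,0.15],[[0,0,0],0,0.15],[[0,0,0],0,0.15],[[-2,0,0],0,0.15],[[-5,0,0],0,0.15],[[-9,0,0],0,0.15],[[-12,0,2],0,0.15],[[-12,0,5],0,0.15],[[-12,0,8],0,0.15],[[-12,0,8],0,0.15]]'

```text
time_s: 18.08
ee_pos: [520.4, -162.3, 302.8]
ee_rot: [-172.3, 90.0, 170.4]
force: [-0.8, 0.8, -0.7]
gripper_width: 52.3
```

```bash
python3 look.py scene p1 200 150 400 300; python3 look.py wrist p2 0 0 640 400;python3 look.py side p3 260 160 400 300
```

```text
18.075 [ 520.4 -162.3  302.8] [-0.8  0.8 -0.7] 52.25546480375003
[[-0.001, 0.298, 0.955], [0.0, 0.955, -0.298], [-1.0, -0.0, -0.001]]
blue in tool from TCP [202.8 159.5 -51.7]
orange in tool from TCP [202.8  -0.  -41.1]
18.125 [ 519.2 -161.9  302.7] [-0.7 -0.5 -0.5] 52.42048812316321
[[-0.002, 0.298, 0.955], [0.001, 0.955, -0.298], [-1.0, -0.0, -0.002]]
blue in tool from TCP [202.8 159.4 -50.1]
orange in tool from TCP [ 2.028e+02 -1.000e-01 -3.960e+01]
18.175 [ 518.6 -161.7  302.9] [-0.7  0.8 -0.3] 52.548946993487625
[[-0.002, 0.298, 0.954], [0.001, 0.954, -0.298], [-1.0, -0.0, -0.002]]
blue in tool from TCP [203.  159.5 -49.5]
orange in tool from TCP [ 2.029e+02 -1.000e-01 -3.890e+01]
```

View pics/p1.png

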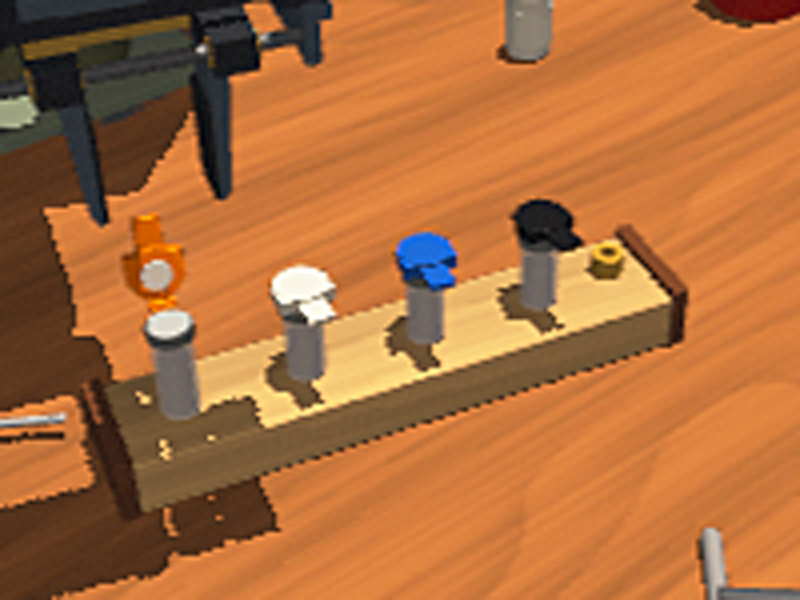

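View pics/p2.png

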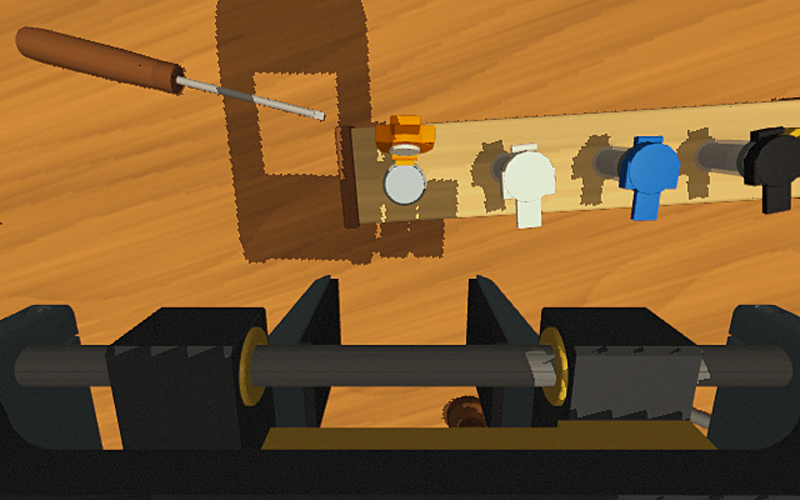

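View pics/p3.png

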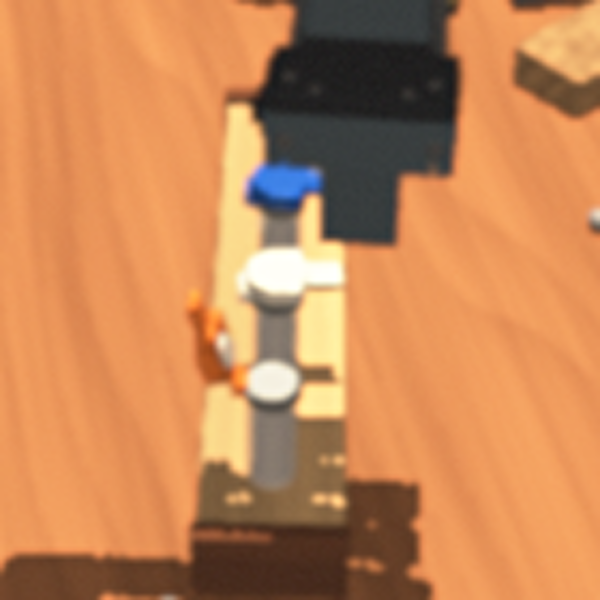

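Emit:
move_arm --moves '[[[0,0,0],0,0.15],[[0,0,0],0,0.15],[[0,0,0],0,0.15],[[0,0,0],0,0.15]]'

```text
time_s: 18.73
ee_pos: [519.2, -161.7, 303.5]
ee_rot: [26.6, 90.0, 9.2]
force: [0.1, -0.3, 0.3]
gripper_width: 52.2
```

```bash
python3 - <<'E'
from h import *
from workcell import env
import pickle
c=cam("wrist");f=viewer.grab_frame("wrist");cv2.imwrite("pics/end.png",f[...,::-1])
a=cv2.imread("pics/p1_full.png");b=viewer.grab_frame("scene")[...,::-1]
print("diff px in rack area",(np.abs(a.astype(int)-b)[200:290,225:390].max(2)>40).sum(), status.state()["force"].round(1))
print(env.job_done(), status.state()["time_s"])
E
```

```text
diff px in rack area 35 [-0.1  0.2 -0.1]
the job is handed in; nothing more can be done
the job is handed in; nothing more can be done
```

The blue cap is shut and pressed home, and after that the orange cap was flipped open and stays leaning back. I handed the job in after about 19 s, with the arm clear of everything.

- **Blue:** I swung the cap shut with the closed fingers. I then pressed straight down on its top with about 20 N for a little over a second, peaking near 22 N. The last pictures show it shut.
- **Orange:** I gripped the cap by its side faces and pulled it round. It turned less than planned at first, stopping at about 0.85 rad with some 17–18 N on the tool. I pulled further back and it passed upright. After release it stayed back past upright, at roughly 1.9 rad by eye.
- **Everything else:** The white and black caps are still shut, and the bushing and gouge look unmoved. I did not measure the other bench items for movement.
- **Last checks:** The tool force was near 0 N. The final comparison of the rack area differed by 35 pixels from the picture taken shortly before; I put that down to the arm's shadow and did not check further.
- **Disagreement:** The blue cap's top was first touched at about 108 mm, not the 112 mm I expected from the stated rim height. I used the lower height for the orange grip.

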